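Index the loupe arm of a cone inspection stand

TASK

On the freezer top stands an inspection stand whose loupe sits on a swing arm, locked by a spring index pin with a pull ring. Hook a fingertip under the ring without pinching it, lift the pin, swing the arm one hole to bring the loupe over the smaller of the two cones, and let the pin drop fully home in that hole. Do not move the cones or the things standing around, and leave the arm locked and untouched.

Things in the scene. Friction and masses are not known exactly. Their poses are not given: they have to be found in the camera images.
- stand: Fixed aluminium base plate 191 x 144 x 16 mm on the freezer top. Origin: on the arm's vertical pivot axis, at the underside; z up. It reaches 165 mm to -x (front, toward the robot), 26 mm to +x, 72 mm to each side. Three index holes (11 mm) on a 140 mm radius round the pivot, 24 degrees (0.419 rad) apart, the middle one to -x; black pads at the same angles on an 85 mm radius, tops at z 18 mm.
- swing_arm (a joint): Arm angle (rad) about the pivot. 0: along the stand's -x, pin in the middle hole (start). Positive: counter-clockwise from above, free end to the stand's -y. Holes at -0.419, 0, 0.419, play 0.01; end stops at -0.46 and 0.46. Bar 22 mm wide, 42 to 50 mm above the freezer top, 156 mm long; loupe at 85 mm, pin at 140 mm from the pivot. Friction 0.08 N m when the pin is out.
- index_pin (a joint): Height of the spring pin (m): 0 is home in a hole (start), 0.010 just clears the plate (it rides there between holes), 0.024 is the upper stop. Its spring pushes it down with about 3.5 N at 0 and 7 N at the stop; released over a hole it drops home by itself. Below about 0.008 it locks the arm.
- pull_ring: Upright steel ring, rigid on top of the pin: wire 6 mm, opening 50 mm across. Origin: centre of the opening, 98 mm above the freezer top when the pin is home; pin guide below it, 20 mm across, top at 62 mm. x: axis of the opening, along the arm toward the pivot; y across, z up. The opening faces the robot: a finger tilted 45 degrees, pointing forward and down, passes through and can lift it.
- loupe_axis (a point): Point on the optical axis of the black loupe (37 mm across, 36 mm high) in the swing arm, 42 mm above the freezer top, 85 mm from the pivot.
- skimmer_cone: The smaller cone: loose, coppery, pointed, 24 mm across and 14 mm high, lying on the black pad next to the arm on one side or the other. Origin at the centre of its underside.
- sampler_cone: The larger cone: loose, silvery, blunt, 38 mm across and 14 mm high, lying on the black pad on the other side of the arm. Origin at the centre of its underside.
- vial: Brown vial with black cap, 27 mm across, 58 mm high, standing on the freezer top in front of the stand. Origin at the centre of its underside. Bystander.
- bottle: White sample bottle, 46 mm across, 92 mm high, standing on the freezer top in front of the stand. Origin at the centre of its underside. Bystander.

How it is judged:
By the outcome, as a careful person would: the job done as asked, in the order asked, and still so for the second after the job is handed in, with the robot touching nothing.
It also fails if it takes over 45 s, if anything falls off the work surface, if the arm or the gripper's body presses on something with over 40 N, if the wrist force passes 120 N, or if a joint passes its speed limit or range.

ROBOT

A 7-joint arm with a two-finger parallel gripper is mounted at the origin on a cart in front of the work surface, level with it; the furniture and walls round the work are solid. World frame = base frame: x ahead of the robot, y to its left, z up, the work surface at z = 0. Lengths are in m, angles in rad, forces in N, time in s.
With the tool pointing down it reaches from about 0.35 to 0.9 m from the base axis. Payload 8.1 kg.
Tool frame: the origin (TCP) lies on the centre line of the jaws, within the pads' length; the fingertips stand 19 mm ahead of it and the grasp point (between the pads) is the TCP (arm.tip_reach is the distance from the TCP to the fingertips, in m); z points along the fingers, y is the line along which they close (so a half turn about z gives the same grasp; the last joint's range is limited). The gripper opens to 92 mm and grips with 3 to 60 N. Pads are 19 mm wide; open, the fingers measure 130 mm over their backs; the gripper's body (75 mm by 190 mm) begins 47 mm behind the grasp point.
Start: joints at [-1.321, 0.434, 0.025, 1.573, -0.012, 1.134, -0.075], TCP at [0.216, 0.587, 0.246] pointing down, gripper open.
Joint ranges: [-2.62, 2.62], [-0.44, 2.09], [-1.27, 1.32], [0.08, 2.57], [-1.32, 4.46], [0.12, 2], [-2.74, 2.74]. Speed limits (rad/s): [2.22, 2.22, 3.01, 3.01, 3.14, 3.14, 3.14].

INTERFACE

Orientations are given as a rotation vector (axis times angle).
In Python, from cell import arm gives the robot as it stands.
- The arm moves only by the tool arm_command, never from a script. Its argument "targets" is a list that holds one entry, the list of rows, each a list of 6 numbers: the shift along the tool's x, y, z in m, then the turn, a rotation vector about the tool's x, y, z in rad. A call has 1 to 10 rows; each row shifts and turns the commanded pose from where the row before left it, along the tool's axes as they then stand; what a row does not reach is not made up. A row lasts 1/8 s, in which the tool goes at most 62.5 mm and 10.7 degrees, less where a joint would pass 70% of its speed; a pose out of reach is approached as far as the arm can. A call with a gripper value outside its range is refused whole. "jaw" is the finger opening in m, from 0 to 0.0918, set as the call begins (left out, the last holds). The fingers move at their own pace and stop on an object; "newtons" is the grip in N (left out, the last holds). Time passes only in rows, so rows that do not move let the fingers close. It gives the time, the measured TCP pose, the force, the opening and the grip force at its end, in the units of the state.
- arm.observe(): the state, without advancing time (a new reading comes with each control period).
- arm.get_image(name): name is "scene" or "top"; returns a dict with "pixels" (400x640x3 uint8, red, green, blue), "z_map" (400x640 float32, m along the optical axis (not along the pixel's ray), 0 where there is no reading), "fx", "fy", "cx", "cy" (pixels), "dist" ([k1, k2, p1, p2, k3] as OpenCV has them; the pictures are not rectified), "xyz" and "rotation" of the camera in the world. Camera axes: x right, y down, z forward; pixel columns grow to the right and rows downward; lengths in m; the calibration is good to about 2 mm. A picture is of the moment at which its call begins.
- arm.sign_off(): hands the job in; it is judged then, once.
The state is a dict: "clock": time; "joints": joint angles; "dq": joint speeds; "joint_efforts": joint torques, N m; "position": TCP position; "ee_rot": TCP orientation; "force": force on the tool from outside, world axes, zero at the start; "ft_torque": the same for the moment, N m; "width": opening from 0.0 (shut) to 1.0 (fully open); "gripper_force": force on a finger pad.
Only numpy, scipy, OpenCV 4.12 (cv2) and the standard library are available. Lean on these libraries where they do the work, as an engineer would, in place of code of your own. Each camera call takes 0.05 s, during which the arm holds its last target. There are 200 camera calls.

## Working session

There is one attempt and no reset: what is moved stays moved. The work goes in short steps, Python scripts to look and compute and a tool call to move; the robot and the scene stay as the last step left them, time stands still between calls to the robot, and variables do not carry over. Pictures are saved under pics/ and viewed, at most 10 in all, crops included, and the job is handed in when it is done.

Besides the shell and the picture viewer there is one more tool, called after "Call:" as name(argument=value, ...) on one line, values as JSON. arm_command: Moves the arm, as the interface text tells. Its arguments: {"type":"object","properties":{"targets":{"type":"array","items":{"type":"array","items":{"type":"array","items":{"type":"number"}}}},"jaw":{"type":"number"},"newtons":{"type":"number"}},"required":["targets"]}

```bash
mkdir -p pics
cat > h.py <<'E'
from cell import arm
import numpy as np, cv2
from scipy.spatial.transform import Rotation as R
def cam(n):
    g=arm.get_image(n); np.savez('%s.npz'%n,**{k:np.array(v) for k,v in g.items()}); return g
def rot(r):
    r=np.array(r); return r if r.shape==(3,3) else (R.from_rotvec(r).as_matrix() if r.size==3 else R.from_quat(r).as_matrix())
def cloud(g):
    K=np.array([[g['fx'],0,g['cx']],[0,g['fy'],g['cy']],[0,0,1]],float)
    v,u=np.mgrid[:400,:640]
    p=cv2.undistortPoints(np.stack([u,v],-1).reshape(-1,1,2).astype(np.float64),K,np.array(g['dist'],float)).reshape(400,640,2)
    z=np.array(g['z_map']); P=np.dstack([p*z[...,None],z])
    W=P@rot(g['rotation']).T+np.array(g['xyz']); W[z==0]=np.nan; return W
E
python3 - <<'E'
from h import *
print(arm.observe())
for n in('scene','top'):
    g=cam(n); cv2.imwrite(f'pics/{n}0.png',g['pixels'][...,::-1]); print(g['xyz'],g['rotation'],g['fx'])
E
```

```text
{'clock': 0.0, 'joints': array([-1.32060579,  0.43522941,  0.02494435,  1.57411315, -0.01158368,
        1.13397458, -0.07509459]), 'dq': array([ 0.00079317,  0.00038423,  0.0007967 ,  0.00081925,  0.00086374,
        0.00018507, -0.0004918 ]), 'joint_efforts': array([-6.76678465e-04, -6.67836714e+01,  9.84747335e-01, -3.14476955e+01,
       -6.05614996e-02,  4.23360046e-02,  1.24951025e-04]), 'position': array([0.2158224 , 0.58603832, 0.24493441]), 'ee_rot': array([-5.51318403e-01, -3.09270382e+00,  2.47286742e-03]), 'force': array([ 0.0247156 , -0.56608734, -0.50341032]), 'ft_torque': array([-0.01609305, -0.00236466, -0.03272222]), 'gripper_force': 0.0, 'width': 1.0000085860112045}
[0.02425734 0.01407776 0.70133448] [-1.39285206  2.15865147 -0.89014134] 404.5661382066538
[ 0.50406866 -0.22305925  1.0322505 ] [-2.19203054  2.17520229 -0.07662011] 492.3225438748982
```

View pics/scene0.png

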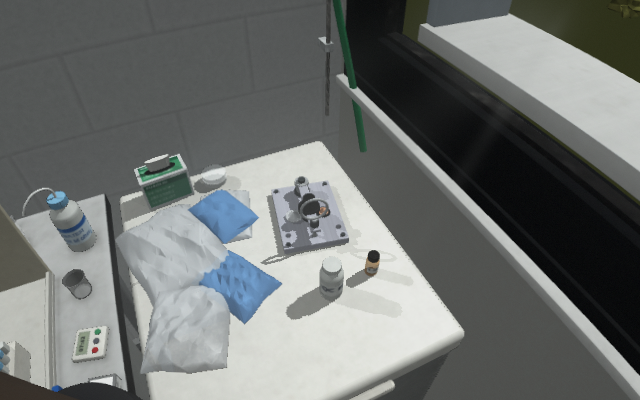

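View pics/top0.png

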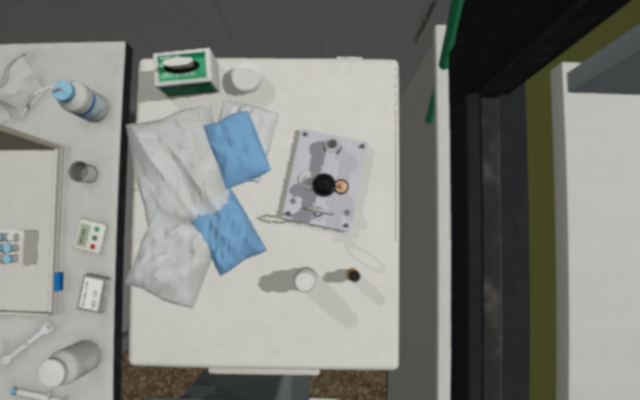

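Scene view: the stand is at about (310,215), with the bottle at (331,280) and the vial at (372,262) in front of it. Top view: the loupe is at (323,185). The coppery cone is at (341,186) on the right (-y) and the silvery one at (306,178) on the left, so the swing is positive. Next I'll measure from an enlarged crop.

Run:
```python
from h import *
g=dict(np.load('top.npz')); W=cloud(g); np.save('Wt.npy',W)
c=g['pixels'][120:300,260:400,::-1]; a=cv2.resize(c,None,fx=3.3,fy=3.3,interpolation=cv2.INTER_CUBIC)
s=dict(np.load('scene.npz')); Ws=cloud(s)
d=s['pixels'][165:305,255:395,::-1]; b=cv2.resize(d,None,fx=4,fy=4,interpolation=cv2.INTER_CUBIC)
cv2.imwrite('pics/a.png',a); cv2.imwrite('pics/b.png',b)
print(a.shape)
def p(u,v): 
    w=W[v,u]; return w.round(3)
for n,u,v in[('bottle',305,279),('vial',353,275),('loupe',323,185),('skim',342,186),('samp',305,178),('table',340,320)]: print(n,p(u,v))
# plate top points / ring points
for nm,X in(('t',W),('s',Ws)):
    for zl,zh in((.012,.02),(.115,.14),(.07,.14)):
        m=(X[...,2]>zl)&(X[...,2]<zh)&(X[...,0]>.55)&(X[...,0]<.95)&(X[...,1]<-.12)&(X[...,1]>-.4)
        q=X[m]; 
        if len(q)>3: print(nm,zl,len(q),q.min(0).round(3),q.max(0).round(3),q.mean(0).round(3), cv2.minAreaRect(q[:,:2].astype(np.float32)))
```

```text
(594, 462, 3)
bottle [ 0.42  -0.19   0.092]
vial [ 0.426 -0.283  0.059]
loupe [ 0.607 -0.223  0.019]
skim [ 0.604 -0.262  0.03 ]
samp [ 0.621 -0.186  0.028]
table [ 0.328 -0.26   0.002]
t 0.012 4083 [ 0.55  -0.399  0.012] [ 0.943 -0.122  0.02 ] [ 0.65  -0.23   0.016] ((0.7462648153305054, -0.2601656913757324), (0.27715155482292175, 0.39249512553215027), 89.9953384399414)
t 0.115 837 [ 0.55  -0.4    0.115] [ 0.943 -0.12   0.14 ] [ 0.92  -0.26   0.128] ((0.7469481825828552, -0.260451078414917), (0.39336636662483215, 0.279582679271698), 0.17500491440296173)
t 0.07 2330 [ 0.55 -0.4   0.07] [ 0.943 -0.12   0.14 ] [ 0.919 -0.257  0.105] ((0.7468184232711792, -0.2601269483566284), (0.3933819830417633, 0.2798501253128052), 0.038856878876686096)
s 0.012 2349 [ 0.55  -0.399  0.012] [ 0.945 -0.12   0.02 ] [ 0.655 -0.224  0.017] ((0.7477030754089355, -0.25951993465423584), (0.3950909972190857, 0.2781692147254944), 0.02570962719619274)
s 0.115 861 [ 0.55  -0.4    0.115] [ 0.946 -0.12   0.14 ] [ 0.924 -0.253  0.128] ((0.7479344010353088, -0.2607765197753906), (0.39541929960250854, 0.2797251343727112), 0.19084666669368744)
s 0.07 2394 [ 0.55 -0.4   0.07] [ 0.946 -0.12   0.14 ] [ 0.914 -0.252  0.105] ((0.7480745911598206, -0.2610761225223541), (0.3956373929977417, 0.2798534035682678), 0.29846104979515076)
```

View pics/a.png

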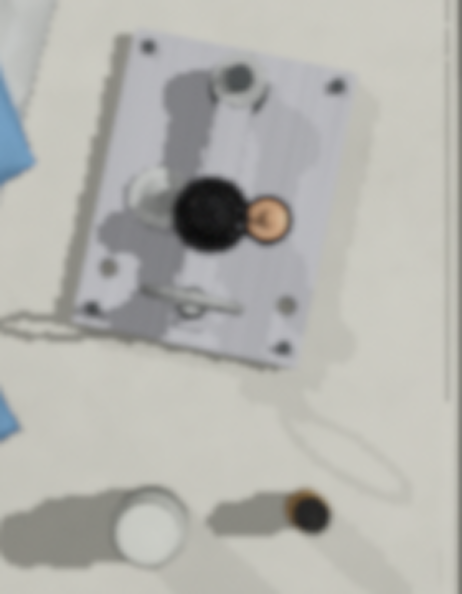

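View pics/b.png

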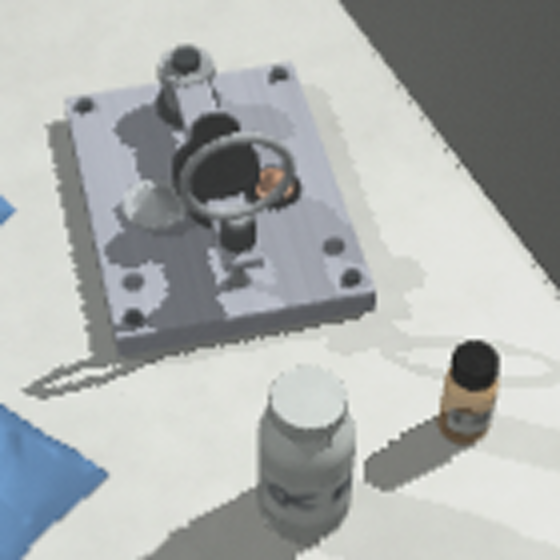

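The crop shows the plate corners at (130,33), (352,75), (295,365) and (73,318). The free holes are at (108,268) and (287,304), and the ring ends at (143,290) and (241,307). In the scene crop the ring centre is at (238,178). I'll fit the stand pose from these.

```bash
cat >> h.py <<'E'
def ray(g,uv,z):
    K=np.array([[g['fx'],0,g['cx']],[0,g['fy'],g['cy']],[0,0,1]],float)
    p=cv2.undistortPoints(np.array(uv,float).reshape(-1,1,2),K,np.array(g['dist'],float))[:,0]
    d=np.c_[p,np.ones(len(p))]@rot(g['rotation']).T; o=np.array(g['xyz'])
    return o+d*((z-o[2])/d[:,2])[:,None]
E
python3 - <<'E'
from h import *
g=dict(np.load('top.npz')); s=dict(np.load('scene.npz'))
t=lambda L:np.array(L)/3.3+[260,120]-.35
q=lambda L:np.array(L)/4+[255,165]-.4
def fit(M,Wd):
    M=np.array(M,float);Wd=Wd[:,:2];mc=M.mean(0);wc=Wd.mean(0)
    H=(M-mc).T@(Wd-wc);a=np.arctan2(H[0,1]-H[1,0],H[0,0]+H[1,1])
    A=np.array([[np.cos(a),-np.sin(a)],[np.sin(a),np.cos(a)]]);o=wc-A@mc
    print('yaw',a.round(4),'origin',o.round(4),'res',((M@A.T+o-Wd)*1e3).round(1).tolist()); return a,o,A
c,sn=np.cos(.419),np.sin(.419)
mod=[[.026,.072],[.026,-.072],[-.165,-.072],[-.165,.072],[-.14*c,.14*sn],[-.14*c,-.14*sn]]
a,o,A=fit(mod,ray(g,t([[130,33],[352,75],[295,365],[73,318],[108,268],[287,304]]),.016))
a2,o2,A2=fit(mod,ray(s,q([[66,99],[291,65],[375,293],[116,337],[133,282],[334,246]]),.016))
print('ring top cam',ray(g,t([[143,290],[241,307],[192,299]]),.098).round(4).tolist())
print('ring scene', ray(s,q([[238,178]]),.098).round(4))
print('pred ring',o+A@[-.14,0],o2+A2@[-.14,0],'target',o+A@[-.14*c,-.14*sn])
o_=arm.observe(); print(rot(o_['ee_rot']).round(3))
E
```

```text
yaw -0.187 origin [ 0.6882 -0.2386] res [[3.4, -0.8], [2.6, -1.3], [-1.6, -1.3], [-3.1, 1.1], [-0.9, 1.0], [-0.4, 1.4]]
yaw -0.2011 origin [ 0.6878 -0.2406] res [[0.6, 0.3], [1.4, -1.9], [-0.0, -0.7], [-1.5, 0.5], [0.0, 0.6], [-0.5, 1.3]]
ring top cam [[0.5559, -0.1853, 0.098], [0.5465, -0.2418, 0.098], [0.5509, -0.2136, 0.098]]
ring scene [[ 0.5505 -0.2136  0.098 ]]
pred ring [ 0.55067148 -0.21261139] [ 0.55060983 -0.21263998] target [ 0.5519809  -0.27082851]
[[-0.938  0.346 -0.   ]
 [ 0.346  0.938 -0.001]
 [-0.    -0.001 -1.   ]]
```

```bash
cat >> h.py <<'E'
PIV=np.array([.688,-.2395]); YAW=-.195; J=.060
def pose(th,zc,back=0,lift=0,up=0,side=0):
    """TCP pose with the -y finger on the ring axis at arm angle th, finger axis crossing ring plane at zc"""
    a=YAW+th; f=np.array([np.cos(a),np.sin(a),0]); l=np.array([-f[1],f[0],0]); z=(f-[0,0,1])/2**.5
    p=np.r_[PIV,0]-.14*f+[0,0,zc]+l*(J/2+.0095+side)+z*(.001-back)
    return p,np.c_[np.cross(l,z),l,z]
def rows(p0,M0,wps):
    """wps: list of (p,M,n); prints rows in tool axes, rounded, error carried"""
    out=[];p,M=np.array(p0),np.array(M0)
    for P,Q,n in wps:
        s,S=p.copy(),M.copy(); w=R.from_matrix(S.T@Q).as_rotvec()
        for i in range(1,n+1):
            tp=s+(P-s)*i/n; tM=S@R.from_rotvec(w*i/n).as_matrix()
            r=np.r_[M.T@(tp-p),R.from_matrix(M.T@tM).as_rotvec()].round(4)
            out.append(r.tolist()); p=p+M@r[:3]; M=M@R.from_rotvec(r[3:]).as_matrix()
    for i in range(0,len(out),10): print([out[i:i+10]])
    return p,M
def now():
    o=arm.observe(); return o['position'],rot(o['ee_rot']),o
E
python3 - <<'E'
from h import *
print([d for d in dir(arm) if d[0]!='_'])
W=np.load('Wt.npy'); m=(W[...,0]<.75)&(W[...,0]>.1)&(abs(W[...,1])<.75)
print('maxz',np.nanmax(W[m][:,2]))
for x in(.5,.55,.6):
  print(x,[(y,np.nanmax(W[(abs(W[...,0]-x)<.02)&(abs(W[...,1]-y)<.02)][:,2]).round(3)) for y in(-.4,-.36,-.32,-.13,-.1,-.06,-.02)])
p,M,o=now(); P,Q=pose(0,.100,back=.11); print(P,p)
w=[]
Z=lambda k:p[2]+(.30-p[2])*min(1,k/4)
a0=np.arctan2(p[1],p[0]);a1=np.arctan2(P[1],P[0]);r0=np.hypot(*p[:2]);r1=np.hypot(*P[:2])
dw=R.from_matrix(M.T@Q).as_rotvec()
n=20
for i in range(1,n+1):
    t=i/n;a=a0+(a1-a0)*t;r=r0+(r1-r0)*t
    w.append((np.array([r*np.cos(a),r*np.sin(a),.245+.05*np.sin(np.pi*t)]),M@R.from_rotvec(dw*t).as_matrix(),1))
print(rows(p,M,w))
E
```

```text
['PlanningError', 'get_image', 'observe', 'sign_off', 'tip_reach']
maxz 0.6648259197163997
0.5 [(-0.4, np.float64(0.36)), (-0.36, np.float64(0.005)), (-0.32, np.float64(0.005)), (-0.13, np.float64(0.006)), (-0.1, np.float64(0.026)), (-0.06, np.float64(0.036)), (-0.02, np.float64(0.039))]
0.55 [(-0.4, np.float64(0.361)), (-0.36, np.float64(0.005)), (-0.32, np.float64(0.006)), (-0.13, np.float64(0.023)), (-0.1, np.float64(0.006)), (-0.06, np.float64(0.031)), (-0.02, np.float64(0.042))]
0.6 [(-0.4, np.float64(0.35)), (-0.36, np.float64(0.005)), (-0.32, np.float64(0.005)), (-0.13, np.float64(0.017)), (-0.1, np.float64(0.033)), (-0.06, np.float64(0.045)), (-0.02, np.float64(0.048))]
[ 0.48269321 -0.15868682  0.17707464] [0.21582656 0.58607939 0.24501067]
[[[-0.0475, -0.0077, -0.0078, -0.0032, -0.0392, -0.0075], [-0.0464, -0.0115, -0.0058, -0.0031, -0.0392, -0.0074], [-0.0451, -0.0153, -0.0038, -0.0032, -0.0392, -0.0075], [-0.0432, -0.0189, -0.0018, -0.0032, -0.0391, -0.0074], [-0.0411, -0.0222, 0.0003, -0.0031, -0.0392, -0.0075], [-0.0385, -0.0254, 0.0022, -0.0032, -0.0392, -0.0074], [-0.
[... 288 characters left out ...]
6, 0.0092, -0.0032, -0.0392, -0.0074], [-0.013, -0.0397, 0.0094, -0.0032, -0.0392, -0.0075], [-0.009, -0.0406, 0.009, -0.0031, -0.0392, -0.0075], [-0.0049, -0.041, 0.0084, -0.0032, -0.0392, -0.0074], [-0.0011, -0.0412, 0.0074, -0.0032, -0.0392, -0.0075], [0.0026, -0.041, 0.0059, -0.0031, -0.0392, -0.0074], [0.0059, -0.0406, 0.0042, -0.0032, -0.0391, -0.0075], [0.009, -0.0397, 0.002, -0.0032, -0.0392, -0.0074], [0.0117, -0.0387, -0.0003, -0.0031, -0.0392, -0.0075]]]
(array([ 0.48268828, -0.15868489,  0.24499254]), array([[-6.93724267e-01,  1.93782018e-01,  6.93682327e-01],
       [ 1.36991323e-01,  9.81044610e-01, -1.37057837e-01],
       [-7.07092652e-01, -5.18876673e-05, -7.07120908e-01]]))
```

Call:
arm_command(targets=[[[-0.0475,-0.0077,-0.0078,-0.0032,-0.0392,-0.0075],[-0.0464,-0.0115,-0.0058,-0.0031,-0.0392,-0.0074],[-0.0451,-0.0153,-0.0038,-0.0032,-0.0392,-0.0075],[-0.0432,-0.0189,-0.0018,-0.0032,-0.0391,-0.0074],[-0.0411,-0.0222,0.0003,-0.0031,-0.0392,-0.0075],[-0.0385,-0.0254,0.0022,-0.0032,-0.0392,-0.0074],[-0.0355,-0.0283,0.0039,-0.0032,-0.0392,-0.0075],[-0.0323,-0.0309,0.0056,-0.0031,-0.0392,-0.0074],[-0.0288,-0.0333,0.0069,-0.0032,-0.0392,-0.0075],[-0.025,-0.0354,0.008,-0.0032,-0.0392,-0.0074]]], jaw=0.08)

```text
clock: 1.35
position: [0.5105, 0.2452, 0.2953]
ee_rot: [0.38, 2.722, -0.053]
force: [-0.3, -0.3, 0.4]
width: 0.866
gripper_force: 0.0
```

```bash
sed -i 's/J=.060/J=.080/' h.py
python3 - <<'E'
from h import *
p,M,o=now(); P,Q=pose(0,.100,back=.11); P[2]=.245
print(p,o['joints'].round(2),o['width'],o['force'])
w=[]
a0=np.arctan2(p[1],p[0]);a1=np.arctan2(P[1],P[0]);r0=np.hypot(*p[:2]);r1=np.hypot(*P[:2])
dw=R.from_matrix(M.T@Q).as_rotvec()
n=10
for i in range(1,n+1):
    t=i/n;a=a0+(a1-a0)*t;r=r0+(r1-r0)*t
    w.append((np.array([r*np.cos(a),r*np.sin(a),p[2]+(P[2]-p[2])*t]),M@R.from_rotvec(dw*t).as_matrix(),1))
print(rows(p,M,w))
E
```

```text
[0.51051304 0.24524509 0.29526438] [-0.95  0.15  0.24  1.92  0.37  0.87  0.36] 0.8664892560644109 [-0.30990581 -0.29033881  0.39491358]
[[[-0.0186, -0.0364, 0.0125, -0.0031, -0.0391, -0.0075], [-0.015, -0.0377, 0.0119, -0.0031, -0.039, -0.0075], [-0.0116, -0.0387, 0.0109, -0.003, -0.0391, -0.0075], [-0.0082, -0.0394, 0.0096, -0.0031, -0.0391, -0.0076], [-0.0047, -0.0399, 0.0082, -0.0031, -0.039, -0.0075], [-0.0016, -0.04, 0.0066, -0.0031, -0.0391, -0.0075], [0.0014, -0.0398, 0.0046, -0.003, -0.0391, -0.0075], [0.0043, -0.0394, 0.0026, -0.0031, -0.039, -0.0075], [0.007, -0.0386, 0.0004, -0.0031, -0.0391, -0.0075], [0.0093, -0.0376, -0.0019, -0.0031, -0.039, -0.0075]]]
(array([ 0.48461302, -0.1488228 ,  0.2450073 ]), array([[-6.93729913e-01,  1.93782934e-01,  6.93676425e-01],
       [ 1.37057856e-01,  9.81044430e-01, -1.36992595e-01],
       [-7.07074220e-01,  3.79425005e-05, -7.07139340e-01]]))
```

Call:
arm_command(targets=[[[-0.0186,-0.0364,0.0125,-0.0031,-0.0391,-0.0075],[-0.015,-0.0377,0.0119,-0.0031,-0.039,-0.0075],[-0.0116,-0.0387,0.0109,-0.003,-0.0391,-0.0075],[-0.0082,-0.0394,0.0096,-0.0031,-0.0391,-0.0076],[-0.0047,-0.0399,0.0082,-0.0031,-0.039,-0.0075],[-0.0016,-0.04,0.0066,-0.0031,-0.0391,-0.0075],[0.0014,-0.0398,0.0046,-0.003,-0.0391,-0.0075],[0.0043,-0.0394,0.0026,-0.0031,-0.039,-0.0075],[0.007,-0.0386,0.0004,-0.0031,-0.0391,-0.0075],[0.0093,-0.0376,-0.0019,-0.0031,-0.039,-0.0075]]])

```text
clock: 2.6
position: [0.5018, -0.119, 0.2539]
ee_rot: [0.25, 2.369, -0.105]
force: [0.4, -0.2, 1.2]
width: 0.869
gripper_force: 0.0
```

Run:
```python
from h import *
p,M,o=now(); print(p,o['joints'].round(2),o['width'],o['force'])
P,Q=pose(0,.100,back=.045); print(P,R.from_matrix(M.T@Q).as_rotvec())
U=pose(0,.100,back=.11)
rows(p,M,[(U[0],U[1],3),(P,Q,3)])
```

```text
[ 0.50176545 -0.11902788  0.25387307] [-0.6  -0.09  0.63  2.48  1.76  0.17 -0.28] 0.8690191739175396 [ 0.43412834 -0.20857384  1.17382318]
[ 0.52972173 -0.15778223  0.1311127 ] [-0.01450316 -0.02338648 -0.00947202]
[[[0.0202, -0.0108, 0.0161, -0.0048, -0.0078, -0.0032], [0.0204, -0.0109, 0.016, -0.0049, -0.0078, -0.0031], [0.0206, -0.0108, 0.0157, -0.0048, -0.0078, -0.0032], [-0.0, -0.0, 0.0217, -0.0, 0.0, 0.0], [-0.0, -0.0, 0.0216, -0.0, 0.0, 0.0], [-0.0, -0.0, 0.0217, -0.0, 0.0, 0.0]]]
```

Call:
arm_command(targets=[[[0.0202,-0.0108,0.0161,-0.0048,-0.0078,-0.0032],[0.0204,-0.0109,0.016,-0.0049,-0.0078,-0.0031],[0.0206,-0.0108,0.0157,-0.0048,-0.0078,-0.0032],[0,0,0,0,0,0]]])

```text
clock: 3.1
position: [0.5019, -0.1414, 0.2332]
ee_rot: [0.254, 2.347, -0.139]
force: [0.0, 0.1, 0.5]
width: 0.877
gripper_force: 0.0
```

Run:
```python
from h import *
p,M,o=now(); print(p,o['joints'].round(2),o['width'],o['force'])
U=pose(0,.100,back=.11);print(U[0]-p,R.from_matrix(M.T@U[1]).as_rotvec())
P,Q=pose(0,.100,back=.045)
rows(p,M,[(P,Q,4)])
```

```text
[ 0.50185736 -0.14138755  0.23323801] [-0.9  -0.04  1.05  2.54  2.57  0.19 -1.03] 0.876831209177528 [3.11017480e-04 1.48644509e-01 4.85650382e-01]
[-0.01722649 -0.00748879 -0.05616337] [-0.03961066 -0.00065117 -0.00456833]
[[[0.0126, -0.0018, 0.0235, -0.0099, -0.0002, -0.0011], [0.0127, -0.002, 0.0236, -0.0099, -0.0001, -0.0012], [0.0126, -0.0023, 0.0235, -0.0099, -0.0002, -0.0011], [0.0127, -0.0024, 0.0234, -0.0099, -0.0002, -0.0012]]]
```

```bash
cat > kin.py <<'E'
from h import *
from scipy.optimize import least_squares
# samples: (joints, pos, rotvec)
S=[([-1.32060579,.43522941,.02494435,1.57411315,-.01158368,1.13397458,-.07509459],[.2158224,.58603832,.24493441],[-.551318,-3.092704,.00247])]
def fk(q,k,s):
    c,h,d1,L1,a3,L2,a6,Lt,c7,x0,y0=k
    e=lambda ax,t:R.from_euler(ax,t).as_matrix()
    A=e('z',s[0]*q[0]+c); p=np.array([x0,y0,h])+A@[d1,0,0]
    A=A@e('y',q[1])@e('z',s[1]*q[2]); p=p+A@[0,0,L1]+A@[a3,0,0]
    A=A@e('y',q[3]); p=p+A@[-a3,0,L2]; A=A@e('z',s[2]*q[4])@e('y',q[5]); p=p+A@[a6,0,0]
    A=A@e('z',s[3]*q[6]+c7); p=p+A@[0,0,Lt]
    return p,A
E
cat > samp.py <<'E'
from h import *
import json,os
p,M,o=now(); f='s.json'; L=json.load(open(f)) if os.path.exists(f) else []
L.append([o['joints'].tolist(),p.tolist(),M.tolist()]); json.dump(L,open(f,'w')); print(len(L),p.round(4),o['joints'].round(3),o['force'].round(1))
E
python3 samp.py
cat > fit.py <<'E'
from kin import *
import json,itertools
D=[(np.array(a),np.array(b),rot(c)) for a,b,c in S]+[(np.array(a),np.array(b),np.array(c)) for a,b,c in json.load(open('s.json'))]
# readings printed at rest-ish
D+=[(np.array([-.95,.15,.24,1.92,.37,.87,.36]),np.array([.5105,.2452,.2953]),rot([.38,2.722,-.053])),(np.array([-.60,-.09,.63,2.48,1.76,.17,-.28]),np.array([.50177,-.11903,.25387]),rot([.25,2.369,-.105]))]
best=None
for s in itertools.product([1,-1],repeat=4):
  for c in(-1.5,0,1.5,3):
   for c7 in(0,1.57,3.14,-1.57):
    f=lambda k:np.r_[tuple(np.r_[(fk(q,k,s)[0]-p),.3*(fk(q,k,s)[1]-M).ravel()] for q,p,M in D)]
    r=least_squares(f,[c,.3,0,.4,0,.4,0,.2,c7,0,0],max_nfev=40)
    if best is None or r.cost<best[0]: best=(r.cost,s,r.x,f(r.x)); print(r.cost,s,r.x.round(3))
print(np.abs(best[3]).max()); json.dump([best[1],best[2].tolist()],open('k.json','w'))
E
python3 fit.py
```

```text
1 [ 0.5019 -0.1414  0.2332] [-0.905 -0.041  1.047  2.539  2.571  0.191 -1.026] [0.  0.1 0.5]
0.020879267064774606 (1, 1, 1, 1) [-0.494  2.865 -0.066 -1.123 -0.373  0.439 -0.072  1.19  -1.532  0.1
  0.025]
0.020879267058430934 (1, 1, 1, 1) [-0.494  2.865 -0.066 -1.123 -0.373  0.439 -0.072  1.19   4.752  0.1
  0.025]
0.020879267055523665 (1, 1, 1, 1) [-0.494  2.865 -0.066 -1.123 -0.373  0.439 -0.072  1.19   4.752  0.1
  0.025]
0.020879267055321026 (1, 1, 1, 1) [-0.494  2.865 -0.066 -1.123 -0.373  0.439 -0.072  1.19  -1.532  0.1
  0.025]
0.020879267055287497 (1, 1, 1, 1) [-0.494  2.865 -0.066 -1.123 -0.373  0.439 -0.072  1.19  -1.532  0.1
  0.025]
1.969882953187378e-05 (-1, -1, -1, -1) [-1.00e-03  1.96e-01 -0.00e+00  6.37e-01 -1.20e-02  4.47e-01  1.20e-02
  3.32e-01  1.57e+00  4.60e-02 -3.50e-02]
1.9698829531696013e-05 (-1, -1, -1, -1) [-1.00e-03  1.96e-01 -0.00e+00  6.37e-01 -1.20e-02  4.47e-01  1.20e-02
  3.32e-01  1.57e+00  4.60e-02 -3.50e-02]
1.969882953166447e-05 (-1, -1, -1, -1) [-1.00e-03  1.96e-01 -0.00e+00  6.37e-01 -1.20e-02  4.47e-01  1.20e-02
  3.32e-01  1.57e+00  4.60e-02 -3.50e-02]
1.969882953166409e-05 (-1, -1, -1, -1) [-1.00e-03  1.96e-01 -0.00e+00  6.37e-01 -1.20e-02  4.47e-01  1.20e-02
  3.32e-01  1.57e+00  4.60e-02 -3.50e-02]
1.9698829531663073e-05 (-1, -1, -1, -1) [-1.00e-03  1.96e-01 -0.00e+00  6.37e-01 -1.20e-02  4.47e-01  1.20e-02
  3.32e-01  1.57e+00  4.60e-02 -3.50e-02]
1.9698829531661406e-05 (-1, -1, -1, -1) [-1.000e-03  1.960e-01 -0.000e+00  6.370e-01 -1.200e-02  4.470e-01
  1.200e-02  3.320e-01 -4.713e+00  4.600e-02 -3.500e-02]
1.969882953166104e-05 (-1, -1, -1, -1) [-1.00e-03  1.96e-01 -0.00e+00  6.37e-01 -1.20e-02  4.47e-01  1.20e-02
  3.32e-01  1.57e+00  4.60e-02 -3.50e-02]
0.0021706940225826423
```

```bash
cat > ik.py <<'E'
from kin import *
import json
s,k=json.load(open('k.json'))
lo=np.array([-2.62,-.44,-1.27,.08,-1.32,.12,-2.74]);hi=np.array([2.62,2.09,1.32,2.57,4.46,2,2.74])
mid=(lo+hi)/2;sp=(hi-lo)/2
def ik(P,Q,q0,w=.003):
    f=lambda q:np.r_[(fk(q,k,s)[0]-P),.3*(fk(q,k,s)[1]-Q).ravel(),w*((q-mid)/sp)**4]
    r=least_squares(f,np.clip(q0,lo+.03,hi-.03),bounds=(lo+.02,hi-.02),max_nfev=80); q=r.x
    return q,np.linalg.norm(fk(q,k,s)[0]-P)+.3*np.linalg.norm(fk(q,k,s)[1]-Q)
E
python3 - <<'E'
from ik import *
rng=np.random.default_rng(0)
F=np.diag([-1,-1,1.])
for fl in(0,1):
  for th,zc,b in((0,.1,.11),(0,.1,0),(.419,.12,0)):
    P,Q=pose(th,zc,back=b); Q=Q@F if fl else Q
    res=[]
    for i in range(40):
        q,e=ik(P,Q,lo+(hi-lo)*rng.random(7),1e-4)
        if e<.003: res.append((np.min((sp-abs(q-mid))),q))
    res.sort(key=lambda t:-t[0]); print(fl,th,zc,b,len(res))
    for m,q in res[:6:2]: print('  ',round(m,2),q.round(2))
E
```

```text
0 0 0.1 0.11 0
0 0 0.1 0 0
0 0.419 0.12 0 15
   0.12 [ 0.93  0.43 -0.24  2.45  4.33  0.57 -1.87]
   0.11 [ 1.15  0.47 -0.54  2.46  4.18  0.43 -1.72]
   0.11 [ 1.37  0.57 -0.92  2.46  3.66  0.27 -1.22]
1 0 0.1 0.11 0
1 0 0.1 0 0
1 0.419 0.12 0 19
   0.12 [ 0.91  0.43 -0.21  2.45  4.34  0.58  1.26]
   0.12 [ 1.12  0.47 -0.51  2.45  4.2   0.45  1.4 ]
   0.11 [ 1.31  0.54 -0.81  2.46  3.88  0.31  1.7 ]
```

```bash
cat >> h.py <<'E'
def vpose(th,zc,back=0,beta=0,tilt=np.pi/4,sg=1,J=.08,fwd=0):
    """jaw line in the vertical plane, lower finger through the ring at arm angle th; beta: heading off the ring axis"""
    a=YAW+th; f=np.array([np.cos(a),np.sin(a),0]); c=np.r_[PIV,zc]-.14*f+fwd*f
    h=np.array([np.cos(a+beta),np.sin(a+beta),0]); e=np.array([0,0,1.])
    z=h*np.cos(tilt)-e*np.sin(tilt); u=h*np.sin(tilt)+e*np.cos(tilt); y=sg*u
    return c+u*(J/2+.0095)+z*(.001-back), np.c_[np.cross(y,z),y,z]
E
python3 - <<'E'
from ik import *
rng=np.random.default_rng(0)
for sg in(1,-1):
 for b in (-.2,0,.2):
  for th,zc,bk in((0,.1,.09),(0,.1,0),(0,.125,0),(.419,.125,0)):
    P,Q=vpose(th,zc,bk,b,sg=sg)
    res=[]
    for i in range(25):
        q,e=ik(P,Q,lo+(hi-lo)*rng.random(7),1e-4)
        if e<.003: res.append((np.min((sp-abs(q-mid))),q))
    res.sort(key=lambda t:-t[0]); print(sg,b,th,zc,bk,len(res))
    for m,q in res[:6:4]: print('  ',round(m,2),q.round(2))
E
```

```text
1 -0.2 0 0.1 0.09 16
   0.04 [ 1.14  0.23 -1.08  2.53  2.21  0.48 -2.36]
   0.04 [ 1.11  0.22 -1.04  2.53  2.24  0.46 -2.38]
1 -0.2 0 0.1 0 21
   0.08 [ 1.    0.56 -1.06  2.49  2.23  0.79 -2.3 ]
   0.08 [ 0.93  0.51 -0.93  2.49  2.31  0.72 -2.38]
1 -0.2 0 0.125 0 18
   0.11 [ 1.01  0.46 -1.03  2.46  2.2   0.67 -2.28]
   0.11 [ 0.91  0.4  -0.85  2.46  2.32  0.58 -2.4 ]
1 -0.2 0.419 0.125 0 15
   0.11 [ 0.86  0.36 -0.23  2.35  4.26  0.44  2.63]
   0.11 [ 1.42  0.56 -1.12  2.36  2.68  0.23 -2.07]
1 0 0 0.1 0.09 14
   0.05 [-0.37  0.24  1.07  2.52  4.25  0.57  2.31]
   0.05 [-0.1   0.18  0.71  2.52  4.09  0.46  2.46]
1 0 0 0.1 0 15
   0.09 [-0.29  0.59  1.11  2.48  4.17  0.9   2.29]
   0.08 [ 1.09  0.54 -1.01  2.49  2.5   0.59 -2.29]
1 0 0 0.125 0 18
   0.12 [-0.28  0.46  1.03  2.45  4.18  0.74  2.29]
   0.12 [-0.08  0.37  0.7   2.45  4.01  0.59  2.47]
1 0 0.419 0.125 0 0
1 0.2 0 0.1 0.09 15
   0.1 [ 0.83  0.18 -0.19  2.47  4.36  0.45  2.47]
   0.07 [ 0.68  0.17 -0.01  2.47  4.39  0.48  2.44]
1 0.2 0 0.1 0 14
   0.13 [-0.13  0.56  1.01  2.44  4.33  0.98  2.41]
   0.12 [0.1  0.44 0.62 2.4
[... 947 characters left out ...]
  0.89]
   0.08 [ 0.24  0.38  0.26  2.49  3.68  0.56 -0.33]
-1 0 0 0.125 0 15
   0.12 [-0.3   0.48  1.05  2.45  4.2   0.76 -0.86]
   0.11 [ 0.15  0.32  0.37  2.46  3.82  0.5  -0.47]
-1 0 0.419 0.125 0 0
-1 0.2 0 0.1 0.09 12
   0.1 [ 0.82  0.17 -0.18  2.47  4.36  0.45 -0.67]
   0.09 [ 1.52  0.3  -1.09  2.48  3.7   0.21 -0.04]
-1 0.2 0 0.1 0 12
   0.13 [-0.09  0.52  0.92  2.44  4.31  0.92 -0.7 ]
   0.11 [ 1.25  0.59 -1.09  2.46  2.64  0.44  0.98]
-1 0.2 0 0.125 0 15
   0.15 [ 0.57  0.32 -0.02  2.42  4.06  0.48 -0.44]
   0.14 [ 0.95  0.36 -0.53  2.43  3.68  0.35 -0.07]
-1 0.2 0.419 0.125 0 12
   0.19 [ 1.41  0.56 -0.9   2.19 -0.97  0.31 -1.14]
   0.08 [ 1.52  0.66 -1.13  2.18 -0.37  0.2  -1.74]
```

```bash
sed -i 's/sg=1,J=.08/sg=-1,J=.09/' h.py
python3 - <<'E'
from ik import *
p,M,o=now()
P,Q=vpose(0,.1,.05,.1); P=P+[0,0,.15]; print(P)
for q0 in ([.36,.14,.16,2.4,3.87,.37,-.48],o['joints']): print(ik(P,Q,q0,1e-4))
# first up/forward with present orientation, then roll
rows(p,M,[(np.array([.54,-.16,.33]),M,4),(P,Q,13)])
E
```

```text
[ 0.55452488 -0.21274159  0.32318555]
(array([ 1.68556681,  0.08053005, -1.25      ,  2.34541077,  4.44      ,
        0.18187059, -1.00856382]), np.float64(0.0689416569076791))
(array([-0.89325276, -0.10355651,  1.3       ,  2.36566629,  4.44      ,
        0.14      , -1.01690257]), np.float64(0.06367168728931849))
[[[-0.0244, -0.003, -0.0098, 0.0, 0.0, 0.0], [-0.0243, -0.003, -0.0097, 0.0, 0.0, 0.0], [-0.0244, -0.003, -0.0098, 0.0, 0.0, 0.0], [-0.0244, -0.003, -0.0097, 0.0, 0.0, 0.0], [-0.001, -0.0037, 0.0018, -0.0066, -0.0068, -0.1265], [-0.0005, -0.0038, 0.0019, -0.0066, -0.0069, -0.1265], [0.0, -0.0038, 0.0018, -0.0066, -0.0068, -0.1265], [0.0005, -0.0038, 0.0018, -0.0067, -0.0069, -0.1265], [0.001, -0.0037, 0.0017, -0.0066, -0.0068, -0.1264], [0.0015, -0.0036, 0.0017, -0.0066, -0.0069, -0.1265]]]
[[[0.0019, -0.0034, 0.0017, -0.0066, -0.0068, -0.1265], [0.0024, -0.0031, 0.0016, -0.0066, -0.0069, -0.1265], [0.0027, -0.0028, 0.0016, -0.0066, -0.0068, -0.1265], [0.0031, -0.0025, 0.0016, -0.0066, -0.0069, -0.1265], [0.0034, -0.0021, 0.0015, -0.0067, -0.0068, -0.1265], [0.0036, -0.0016, 0.0015, -0.0066, -0.0069, -0.1265], [0.0038, -0.0012, 0.0015, -0.0066, -0.0068, -0.1264]]]
```

Run:
```python
from ik import *
p,M,o=now(); q=o['joints']; print(np.linalg.norm(fk(q,k,s)[0]-p))
for b in(.0,.1,.2):
  P,Q=vpose(0,.1,.05,b)
  for q0 in ([-.3,.3,1.0,2.49,4.2,.6,-.8],[.36,.14,.16,2.49,3.87,.37,-.48],q):
    r,e=ik(P,Q,q0,1e-4); print(b,r.round(2),round(e,4))
    if e>.003: continue
    for t in np.linspace(0,1,6):
        x,A=fk(q+(r-q)*t,k,s); 
        lt=x+A@[0,.0545,.019]; ut=x+A@[0,-.0545,.019]
        print('   ',x.round(3),'tips',lt.round(3),ut.round(3),'z',A[:,2].round(2),'y',A[:,1].round(2))
```

```text
0.0012799625587043002
0.0 [-0.04  0.29  0.66  2.5   4.    0.54 -0.63] 0.0
    [ 0.501 -0.142  0.234] tips [ 0.526 -0.092  0.219] [ 0.502 -0.199  0.222] z [ 0.68 -0.18 -0.71] y [ 0.22  0.97 -0.03]
    [ 0.52  -0.176  0.246] tips [ 0.536 -0.129  0.216] [ 0.531 -0.232  0.251] z [ 0.71 -0.26 -0.66] y [ 0.05  0.95 -0.32]
    [ 0.538 -0.198  0.248] tips [ 0.543 -0.159  0.206] [ 0.56  -0.248  0.267] z [ 0.72 -0.29 -0.63] y [-0.15  0.82 -0.56]
    [ 0.552 -0.21   0.237] tips [ 0.546 -0.182  0.187] [ 0.586 -0.249  0.263] z [ 0.73 -0.28 -0.62] y [-0.36  0.62 -0.7 ]
    [ 0.559 -0.215  0.211] tips [ 0.543 -0.199  0.158] [ 0.603 -0.24   0.239] z [ 0.72 -0.23 -0.65] y [-0.55  0.38 -0.74]
    [ 0.554 -0.213  0.173] tips [ 0.53  -0.208  0.121] [ 0.605 -0.223  0.198] z [ 0.69 -0.14 -0.71] y [-0.69  0.14 -0.71]
0.0 [ 0.34  0.24  0.15  2.5   3.72  0.43 -0.35] 0.0
    [ 0.501 -0.142  0.234] tips [ 0.526 -0.092  0.219] [ 0.502 -0.199  0.222] z [ 0.68 -0.18 -0.71] y [ 0.22  0.97 -0.03]
    [ 0.516 -0.167  0.241] tips [ 0.531 -0.12   0.211] [ 0.528 -0.223  0.245] z [ 0.7  -0.24 -0.67] y [ 0.02  0.95 -0.31
[... 5277 characters left out ...]
 [ 0.526 -0.092  0.219] [ 0.502 -0.199  0.222] z [ 0.68 -0.18 -0.71] y [ 0.22  0.97 -0.03]
    [ 0.519 -0.16   0.234] tips [ 0.53  -0.113  0.202] [ 0.534 -0.215  0.239] z [ 0.69 -0.23 -0.69] y [-0.04  0.94 -0.34]
    [ 0.535 -0.175  0.214] tips [ 0.53  -0.138  0.171] [ 0.565 -0.222  0.231] z [ 0.67 -0.23 -0.71] y [-0.31  0.77 -0.55]
    [ 0.546 -0.189  0.187] tips [ 0.529 -0.163  0.139] [ 0.589 -0.222  0.208] z [ 0.66 -0.18 -0.73] y [-0.56  0.54 -0.63]
    [ 0.553 -0.201  0.168] tips [ 0.527 -0.188  0.118] [ 0.604 -0.218  0.19 ] z [ 0.66 -0.1  -0.74] y [-0.7   0.27 -0.66]
    [ 0.555 -0.212  0.173] tips [ 0.529 -0.212  0.121] [ 0.607 -0.212  0.198] z [ 0.71  0.   -0.71] y [-0.71 -0.   -0.71]
```

```bash
cat >> ik.py <<'E'
def jrows(r,n,m=None):
    """rows following the joint-space line from the measured joints to r in n rows; first m printed"""
    p,M,o=now(); q=o['joints']; w=[fk(q+(r-q)*i/n,k,s)+(1,) for i in range(1,n+1)]
    x,A=fk(q,k,s); rows(x,A,w[:m])
E
python3 - <<'E'
from ik import *
P,Q=vpose(0,.1,.06,.1); r,e=ik(P,Q,[.46,.25,.1,2.48,3.97,.47,-.46],1e-4); print(r.round(2),e); jrows(r,18,9)
E
```

```text
[ 0.5   0.22  0.06  2.49  4.    0.44 -0.48] 6.012405936863069e-08
[[[-0.0075, -0.0072, 0.0019, 0.0203, -0.016, -0.1018], [-0.006, -0.0072, 0.0026, 0.0187, -0.0124, -0.1016], [-0.0047, -0.0068, 0.0033, 0.0163, -0.0091, -0.1011], [-0.0033, -0.0064, 0.0039, 0.0135, -0.0066, -0.1006], [-0.0021, -0.0057, 0.0045, 0.0101, -0.0045, -0.0997], [-0.0009, -0.0048, 0.005, 0.0066, -0.0032, -0.0987], [0.0002, -0.004, 0.0054, 0.0029, -0.0027, -0.0973], [0.0009, -0.0028, 0.0057, -0.0008, -0.0028, -0.0959], [0.0017, -0.0018, 0.006, -0.0042, -0.0037, -0.0941]]]
```

Call:
arm_command(targets=[[[-0.0075,-0.0072,0.0019,0.0203,-0.016,-0.1018],[-0.006,-0.0072,0.0026,0.0187,-0.0124,-0.1016],[-0.0047,-0.0068,0.0033,0.0163,-0.0091,-0.1011],[-0.0033,-0.0064,0.0039,0.0135,-0.0066,-0.1006],[-0.0021,-0.0057,0.0045,0.0101,-0.0045,-0.0997],[-0.0009,-0.0048,0.005,0.0066,-0.0032,-0.0987],[0.0002,-0.004,0.0054,0.0029,-0.0027,-0.0973],[0.0009,-0.0028,0.0057,-0.0008,-0.0028,-0.0959],[0.0017,-0.0018,0.006,-0.0042,-0.0037,-0.0941]]], jaw=0.09)

```text
clock: 4.22
position: [0.5432, -0.1963, 0.237]
ee_rot: [-0.757, 2.247, -0.671]
force: [1.0, -0.3, 1.6]
width: 0.981
gripper_force: 0.0
```

Run:
```python
from ik import *
p,M,o=now(); q=o['joints']; print(p,q.round(2),o['width'],o['force'].round(1),o['clock'])
P,Q=vpose(0,.1,.06,.1)
for q0 in(q,[.5,.22,.06,2.49,4,.44,-.48]):
    r,e=ik(P,Q,q0,1e-5); print(r.round(2),e)
    if e<.003: jrows(r,10,10)
```

```text
[ 0.54315734 -0.19629     0.23699661] [-0.58  0.16  0.89  2.49  3.34  0.32 -0.88] 0.9808305320010807 [ 1.  -0.3  1.6] 4.225
[ 0.76  0.23 -0.26  2.49  3.84  0.39 -0.32] 2.7634694925319215e-09
[[[0.0075, 0.0027, 0.0072, -0.0181, 0.0035, -0.0856], [0.0073, 0.0033, 0.0068, -0.0193, -0.0005, -0.0827], [0.007, 0.0038, 0.0063, -0.0195, -0.0048, -0.0801], [0.0064, 0.004, 0.0054, -0.0186, -0.0091, -0.0774], [0.0059, 0.004, 0.0045, -0.0164, -0.0134, -0.0751], [0.0053, 0.0038, 0.0033, -0.0131, -0.0172, -0.0731], [0.0047, 0.0033, 0.002, -0.0088, -0.0203, -0.0714], [0.0043, 0.0027, 0.0006, -0.0038, -0.0224, -0.0703], [0.0038, 0.0019, -0.0009, 0.0018, -0.0235, -0.0695], [0.0036, 0.001, -0.0027, 0.0077, -0.0233, -0.0695]]]
[ 0.5   0.22  0.06  2.49  4.    0.44 -0.48] 1.3616422713909497e-08
[[[0.0062, -0.0001, 0.0059, -0.0113, -0.0012, -0.0839], [0.0064, 0.0008, 0.0056, -0.0131, -0.0039, -0.0819], [0.0063, 0.0019, 0.0052, -0.0142, -0.0068, -0.0797], [0.0061, 0.0026, 0.0047, -0.0148, -0.01, -0.0777], [0.0057, 0.0034, 0.0041, -0.0144, -0.0133, -0.0755], [0.0054, 0.004, 0.0033, -0.0133, -0.0165, -0.0737], [0.0048, 0.0044, 0.0024, -0.0116, -0.0195, -0.0719], [0.0042, 0.0046, 0.0015, -0.0091, -0.0221, -0.0703], [0.0035, 0.0048, 0.0005, -0.006, -0.0243, -0.069], [0.003, 0.0047, -0.0006, -0.0025, -0.0259, -0.068]]]
```

Call:
arm_command(targets=[[[0.0062,-0.0001,0.0059,-0.0113,-0.0012,-0.0839],[0.0064,0.0008,0.0056,-0.0131,-0.0039,-0.0819],[0.0063,0.0019,0.0052,-0.0142,-0.0068,-0.0797],[0.0061,0.0026,0.0047,-0.0148,-0.01,-0.0777],[0.0057,0.0034,0.0041,-0.0144,-0.0133,-0.0755],[0.0054,0.004,0.0033,-0.0133,-0.0165,-0.0737],[0.0048,0.0044,0.0024,-0.0116,-0.0195,-0.0719],[0.0042,0.0046,0.0015,-0.0091,-0.0221,-0.0703],[0.0035,0.0048,0.0005,-0.006,-0.0243,-0.069],[0.003,0.0047,-0.0006,-0.0025,-0.0259,-0.068]]])

```text
clock: 5.48
position: [0.5254, -0.2366, 0.1818]
ee_rot: [-1.683, 1.851, -0.771]
force: [-0.3, 0.1, -0.5]
width: 0.981
gripper_force: 0.0
```

Run:
```python
from ik import *
p,M,o=now(); q=o['joints']; print(p,q.round(2),o['width'],o['force'].round(1),o['clock'])
P,Q=vpose(0,.1,.06,.1); print(P-p,R.from_matrix(M.T@Q).as_rotvec().round(3)); rows(p,M,[(P,Q,4)])
g=cam('scene'); cv2.imwrite('pics/c.png',cv2.resize(g['pixels'][120:300,230:410,::-1],None,fx=3.2,fy=3.2,interpolation=cv2.INTER_CUBIC))
```

```text
[ 0.52541399 -0.23662662  0.18181717] [-0.05  0.32  0.69  2.43  4.2   0.59 -0.74] 0.9807520290095898 [-0.3  0.1 -0.5] 5.475
[ 0.0220717   0.02455577 -0.00156055] [-0.004  0.    -0.   ]
[[[-0.0066, -0.0032, 0.0038, -0.001, 0.0001, -0.0], [-0.0067, -0.0032, 0.0037, -0.0011, 0.0, -0.0], [-0.0066, -0.0032, 0.0038, -0.001, 0.0001, -0.0], [-0.0066, -0.0031, 0.0037, -0.0011, 0.0, -0.0]]]
```

View pics/c.png

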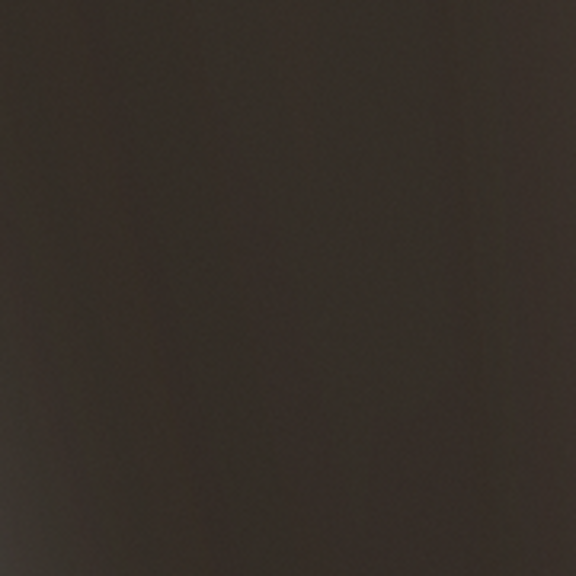

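The arm blocks the scene view. The orientation is right and the position is about 33 mm off, so I'll correct it.

Call:
arm_command(targets=[[[-0.0066,-0.0032,0.0038,-0.001,0,0],[-0.0067,-0.0032,0.0037,-0.001,0,0],[-0.0066,-0.0032,0.0038,-0.001,0,0],[-0.0066,-0.0031,0.0037,-0.001,0,0],[0,0,0,0,0,0]]])

```text
clock: 6.15
position: [0.5471, -0.2097, 0.1793]
ee_rot: [-1.687, 1.855, -0.761]
force: [0.9, -0.4, -0.4]
width: 0.981
gripper_force: 0.0
```

Run:
```python
from ik import *
p,M,o=now(); q=o['joints']; print(p,q.round(2),o['width'],o['force'].round(1),o['clock'])
P,Q=vpose(0,.1,.06,.1); print(P-p,R.from_matrix(M.T@Q).as_rotvec().round(3))
P,Q=vpose(0,.1,.0,.1); rows(p,M,[(P,Q,5)])
g=cam('top'); cv2.imwrite('pics/d.png',cv2.resize(g['pixels'][120:300,260:400,::-1],None,fx=3.3,fy=3.3,interpolation=cv2.INTER_CUBIC))
```

```text
[ 0.54706507 -0.20969685  0.17928101] [-0.13  0.32  0.68  2.42  4.12  0.54 -0.74] 0.9810244478283274 [ 0.9 -0.4 -0.4] 6.15
[ 0.00042063 -0.002374    0.00097561] [ 0.004  0.004 -0.002]
[[[0.0005, -0.0003, 0.012, 0.0008, 0.0007, -0.0004], [0.0005, -0.0002, 0.0119, 0.0007, 0.0008, -0.0003], [0.0005, -0.0003, 0.012, 0.0008, 0.0007, -0.0004], [0.0005, -0.0002, 0.0119, 0.0008, 0.0008, -0.0003], [0.0005, -0.0003, 0.012, 0.0007, 0.0007, -0.0004]]]
```

View pics/d.png

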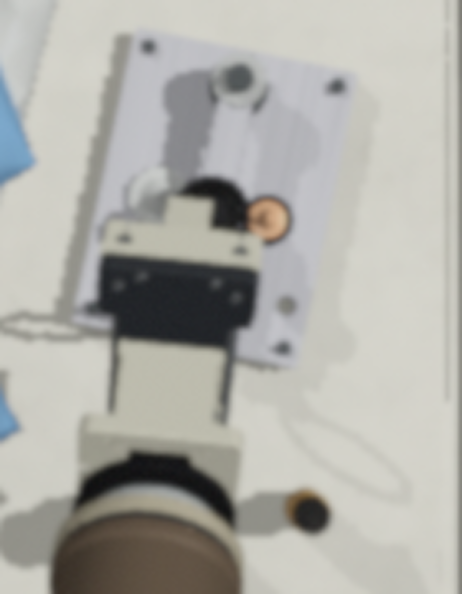

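The upper finger is at crop (190,210) and the arm is lined up over the ring. The cones are untouched. Inserting along the finger axis.

Call:
arm_command(targets=[[[0.0005,-0.0003,0.012,0.0008,0.0008,-0.0004],[0.0005,-0.0002,0.012,0.0008,0.0008,-0.0004],[0.0005,-0.0003,0.012,0.0008,0.0008,-0.0004],[0.0005,-0.0002,0.012,0.0008,0.0008,-0.0004],[0.0005,-0.0003,0.012,0.0008,0.0008,-0.0004],[0,0,0,0,0,0]]])

```text
clock: 6.95
position: [0.5896, -0.2173, 0.1366]
ee_rot: [-1.686, 1.856, -0.768]
force: [-0.5, -0.5, 0.3]
width: 0.983
gripper_force: 0.0
```

Run:
```python
from ik import *
p,M,o=now(); q=o['joints']; print(p,q.round(2),o['force'].round(1),o['clock'])
P,Q=vpose(0,.1,0,.1); print(P-p,R.from_matrix(M.T@Q).as_rotvec().round(3))
P,Q=vpose(0,.114,.0,.1); rows(p,M,[(P,Q,4)])
```

```text
[ 0.58955484 -0.21729159  0.13660773] [-0.12  0.5   0.67  2.37  4.    0.65 -0.69] [-0.5 -0.5  0.3] 6.95
[0.00016596 0.00119629 0.00122248] [ 0.001 -0.002 -0.   ]
[[[-0.0003, -0.0027, -0.0027, 0.0003, -0.0004, -0.0001], [-0.0003, -0.0027, -0.0027, 0.0004, -0.0004, -0.0001], [-0.0003, -0.0027, -0.0027, 0.0003, -0.0003, -0.0], [-0.0003, -0.0027, -0.0026, 0.0003, -0.0004, -0.0001]]]
```

Call:
arm_command(targets=[[[-0.0003,-0.0027,-0.0027,0,0,0],[-0.0003,-0.0027,-0.0027,0,0,0],[-0.0003,-0.0027,-0.0027,0,0,0],[-0.0003,-0.0027,-0.0027,0,0,0],[0,0,0,0,0,0]]])

```text
clock: 7.58
position: [0.5888, -0.2161, 0.1529]
ee_rot: [-1.685, 1.856, -0.769]
force: [-1.6, 0.4, -4.7]
width: 0.984
gripper_force: 2.4
```

Run:
```python
from ik import *
p,M,o=now(); q=o['joints']; print(p,q.round(2),o['force'].round(1),o['clock'])
P,Q=vpose(0,.125,.0,.1); rows(p,M,[(P,Q,4)])
```

```text
[ 0.58878831 -0.21609002  0.15291928] [-0.13  0.45  0.66  2.36  4.04  0.6  -0.73] [-1.6  0.4 -4.7] 7.575
[[[-0.0, -0.0019, -0.0016, 0.0002, -0.0004, -0.0003], [-0.0, -0.0019, -0.0016, 0.0001, -0.0005, -0.0003], [-0.0001, -0.0019, -0.0016, 0.0002, -0.0004, -0.0003], [0.0, -0.002, -0.0016, 0.0001, -0.0004, -0.0003]]]
```

Call:
arm_command(targets=[[[0,-0.0018,-0.0015,0,0,0],[0,-0.0018,-0.0015,0,0,0],[0,-0.0018,-0.0015,0,0,0],[0,-0.0018,-0.0015,0,0,0],[0,0,0,0,0,0]]])

```text
clock: 8.2
position: [0.5892, -0.2161, 0.1617]
ee_rot: [-1.685, 1.857, -0.768]
force: [-4.9, 1.0, -5.9]
width: 0.978
gripper_force: 4.0
```

Run:
```python
from ik import *
p,M,o=now(); q=o['joints']; print(p,q.round(2),o['force'].round(1),o['clock'])
zc=p[2]-vpose(0,0,0,.1)[0][2]; print('zc',zc)
w=[]
for i in range(1,21):
    t=i/20; w.append(vpose(.419*t,.1245,0,.1-.3*t)+(1,))
w=[(a,b,n) for a,b,n in w]
q0=q
for a,b,n in w[4::5]: q0,e=ik(a,b,q0,1e-5); print(q0.round(2),round(e,4))
rows(p,M,w)
```

```text
[ 0.58922159 -0.2161415   0.16167128] [-0.13  0.42  0.66  2.35  4.07  0.57 -0.76] [-4.9  1.  -5.9] 8.2
zc 0.12384106967087231
[ 0.05  0.37  0.67  2.41  4.26  0.67 -0.72] 0.0
[ 0.18  0.36  0.55  2.39  4.3   0.66 -0.7 ] 0.0
[ 0.39  0.35  0.33  2.37  4.34  0.61 -0.67] 0.0
[ 0.59  0.35  0.12  2.34  4.38  0.56 -0.65] 0.0
[[[0.0026, -0.0006, -0.0003, 0.0018, -0.006, -0.0055], [0.0027, 0.0001, -0.0002, 0.0, -0.0043, -0.0042], [0.0027, 0.0001, -0.0001, 0.0, -0.0042, -0.0043], [0.0027, 0.0001, -0.0001, 0.0, -0.0042, -0.0042], [0.0027, 0.0001, -0.0, 0.0, -0.0042, -0.0042], [0.0027, 0.0, -0.0001, 0.0, -0.0042, -0.0042], [0.0027, 0.0, 0.0, 0.0, -0.0042, -0.0042], [0.0027, 0.0, 0.0001, 0.0, -0.0042, -0.0042], [0.0027, -0.0001, 0.0, 0.0, -0.0042, -0.0042], [0.0027, -0.0001, 0.0001, 0.0, -0.0042, -0.0042]]]
[[[0.0027, -0.0001, 0.0002, 0.0, -0.0042, -0.0042], [0.0027, -0.0001, 0.0001, 0.0, -0.0042, -0.0042], [0.0026, -0.0002, 0.0002, 0.0, -0.0042, -0.0042], [0.0027, -0.0002, 0.0002, 0.0, -0.0042, -0.0042], [0.0027, -0.0003, 0.0003, 0.0, -0.0042, -0.0042], [0.0027, -0.0003, 0.0002, 0.0, -0.0043, -0.0043], [0.0026, -0.0003, 0.0004, 0.0, -0.0042, -0.0042], [0.0027, -0.0003, 0.0003, 0.0, -0.0042, -0.0042], [0.0027, -0.0004, 0.0004, 0.0, -0.0042, -0.0042], [0.0026, -0.0004, 0.0004, 0.0, -0.0042, -0.0042]]]
```

Run:
```python
from ik import *
p,M,o=now(); q=o['joints']
w=[vpose(.419*t,.1245,0,.1-.38*t)+(1,) for t in np.arange(1,21)/20]
q0=q
for a,b,n in w[4::5]: q0,e=ik(a,b,q0,1e-5); print(q0.round(2),round(e,4))
rows(p,M,w)
```

```text
[ 0.04  0.37  0.67  2.42  4.23  0.66 -0.72] 0.0
[ 0.08  0.38  0.67  2.4   4.28  0.68 -0.73] 0.0
[ 0.12  0.39  0.67  2.38  4.33  0.71 -0.75] 0.0
[ 0.15  0.4   0.67  2.36  4.38  0.73 -0.76] 0.0
[[[0.0028, -0.0006, -0.0003, 0.0018, -0.0032, -0.0027], [0.0028, 0.0001, -0.0001, 0.0, -0.0014, -0.0014], [0.0029, 0.0001, -0.0002, 0.0, -0.0014, -0.0014], [0.0028, 0.0001, -0.0, 0.0, -0.0014, -0.0013], [0.0029, 0.0, -0.0, 0.0, -0.0013, -0.0014], [0.0028, 0.0, -0.0, 0.0, -0.0014, -0.0014], [0.0029, -0.0, 0.0, 0.0, -0.0014, -0.0014], [0.0028, -0.0001, 0.0001, 0.0, -0.0014, -0.0014], [0.0029, -0.0002, 0.0001, 0.0, -0.0013, -0.0013], [0.0028, -0.0001, 0.0002, 0.0, -0.0014, -0.0014]]]
[[[0.0029, -0.0002, 0.0002, 0.0, -0.0014, -0.0014], [0.0028, -0.0003, 0.0003, 0.0, -0.0014, -0.0014], [0.0028, -0.0003, 0.0002, 0.0, -0.0014, -0.0014], [0.0029, -0.0003, 0.0004, 0.0, -0.0013, -0.0013], [0.0028, -0.0004, 0.0003, 0.0, -0.0014, -0.0014], [0.0028, -0.0004, 0.0004, 0.0, -0.0014, -0.0014], [0.0028, -0.0004, 0.0005, 0.0, -0.0014, -0.0014], [0.0027, -0.0005, 0.0005, 0.0, -0.0014, -0.0014], [0.0028, -0.0005, 0.0005, 0.0, -0.0013, -0.0013], [0.0027, -0.0006, 0.0005, 0.0, -0.0014, -0.0014]]]
```

Swing, first half, holding height.

Call:
arm_command(targets=[[[0.0028,-0.0006,-0.0003,0.001,-0.0028,-0.0025],[0.0028,0,-0.0001,0,-0.0014,-0.0014],[0.0029,0,-0.0001,0,-0.0014,-0.0014],[0.0028,0,0,0,-0.0014,-0.0014],[0.0029,0,0,0,-0.0014,-0.0014],[0.0028,0,0,0,-0.0014,-0.0014],[0.0029,0,0,0,-0.0014,-0.0014],[0.0028,-0.0001,0.0001,0,-0.0014,-0.0014],[0.0029,-0.0002,0.0001,0,-0.0014,-0.0014],[0.0028,-0.0001,0.0002,0,-0.0014,-0.0014]]])

```text
clock: 9.45
position: [0.5859, -0.2446, 0.1612]
ee_rot: [-1.703, 1.838, -0.757]
force: [-11.0, 1.7, -5.3]
width: 0.986
gripper_force: 5.6
```

Run:
```python
from ik import *
p,M,o=now(); q=o['joints']; print(p,q.round(2),o['force'].round(1),o['ft_torque'].round(2),o['clock'])
P,Q=vpose(.2095,.1245,0,-.09); print(P-p)
w=[vpose(.419*t,.1245,0,.1-.38*t)+(1,) for t in np.arange(11,21)/20]
rows(p,M,w)
```

```text
[ 0.58585177 -0.24456625  0.16116058] [-0.04  0.44  0.65  2.32  4.19  0.62 -0.79] [-11.    1.7  -5.3] [0.32 3.55 0.14] 9.45
[1.29557324e-03 7.61819945e-05 1.16963760e-03]
[[[0.0027, -0.0019, 0.0003, 0.0039, -0.0021, -0.0018], [0.0028, -0.0003, 0.0002, 0.0, -0.0014, -0.0014], [0.0028, -0.0003, 0.0003, 0.0, -0.0014, -0.0014], [0.0029, -0.0003, 0.0003, 0.0, -0.0014, -0.0014], [0.0028, -0.0004, 0.0004, 0.0, -0.0014, -0.0014], [0.0028, -0.0004, 0.0004, 0.0, -0.0013, -0.0013], [0.0028, -0.0004, 0.0005, 0.0, -0.0014, -0.0014], [0.0027, -0.0005, 0.0004, 0.0, -0.0014, -0.0014], [0.0028, -0.0005, 0.0005, 0.0, -0.0014, -0.0014], [0.0027, -0.0006, 0.0006, 0.0, -0.0014, -0.0014]]]
```

Call:
arm_command(targets=[[[0.0027,-0.0009,-0.0006,0,-0.0014,-0.0014],[0.0028,-0.0003,0.0001,0,-0.0014,-0.0014],[0.0028,-0.0003,0.0002,0,-0.0014,-0.0014],[0.0029,-0.0003,0.0003,0,-0.0014,-0.0014],[0.0028,-0.0004,0.0003,0,-0.0014,-0.0014],[0.0028,-0.0004,0.0004,0,-0.0014,-0.0014],[0.0028,-0.0004,0.0004,0,-0.0014,-0.0014],[0.0027,-0.0005,0.0004,0,-0.0014,-0.0014],[0.0028,-0.0005,0.0004,0,-0.0014,-0.0014],[0.0027,-0.0006,0.0004,0,-0.0014,-0.0014]]])

```text
clock: 10.7
position: [0.5878, -0.274, 0.1624]
ee_rot: [-1.718, 1.822, -0.75]
force: [-14.8, -2.0, -6.5]
width: 0.983
gripper_force: 6.9
```

Run:
```python
from ik import *
p,M,o=now(); q=o['joints']; print(p,q.round(2),o['force'].round(1),o['clock'])
P,Q=vpose(.419,.1245,0,-.28); print(P-p,R.from_matrix(M.T@Q).as_rotvec())
g=cam('top'); cv2.imwrite('pics/e.png',cv2.resize(g['pixels'][120:300,260:400,::-1],None,fx=3.3,fy=3.3,interpolation=cv2.INTER_CUBIC))
```

```text
[ 0.5878256  -0.27402399  0.16235534] [ 0.04  0.46  0.64  2.27  4.29  0.65 -0.84] [-14.8  -2.   -6.5] 10.7
[ 2.85496597e-03  1.22904228e-03 -2.51300978e-05] [ 0.00541975 -0.00316718 -0.0014537 ]
```

View pics/e.png

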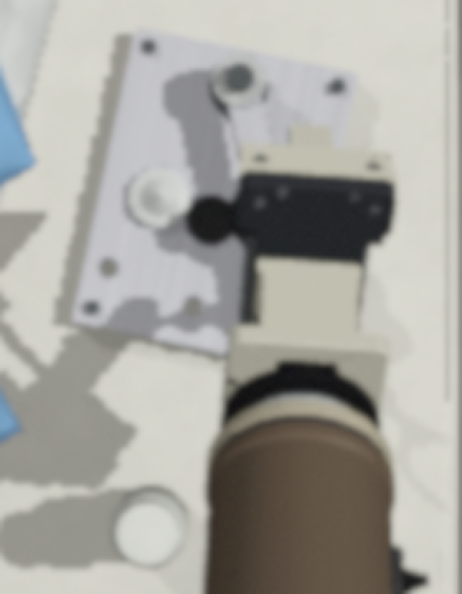

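The arm has swung: the bar now points down-right from the pivot at (238,78), the middle pad shows at (211,219), and the silvery cone at (158,197) is unmoved. The gripper hides the ring. I'll ease back slightly and lower.

Call:
arm_command(targets=[[[0,0.0007,-0.0007,0,0,0],[0,0.0014,0.0007,0,0,0],[0,0.0014,0.0014,0,0,0],[0,0.0014,0.0014,0,0,0],[0,0,0,0,0,0]]])

```text
clock: 11.38
position: [0.5874, -0.2739, 0.1576]
ee_rot: [-1.718, 1.821, -0.752]
force: [-10.5, -2.2, -4.9]
width: 0.981
gripper_force: 5.7
```

Run:
```python
from ik import *
p,M,o=now(); print(p,o['force'].round(1),o['clock'])
f=p-M[:,2]*.001+M[:,1]*.0545   # finger axis point
h=np.r_[M[:2,2],0]; h/=np.linalg.norm(h)
d=f[:2]-PIV; 
# intersect finger axis with arc plane th=.419
for th in(.40,.419,.44):
    a=YAW+th; n=np.array([np.cos(a),np.sin(a),0]); c=np.r_[PIV,0]-.14*n
    t=-((f-c)@n)/(M[:,2]@n); x=f+t*M[:,2]; print(th,'lateral off mm',(x-c)@np.array([-n[1],n[0],0])*1e3,'zc',x[2])
g=cam('top'); W=cloud(g)
X=W.reshape(-1,3); m=(X[:,2]>.04)&(X[:,2]<.056)&(np.hypot(X[:,0]-PIV[0],X[:,1]-PIV[1])<.075)&(np.hypot(X[:,0]-PIV[0],X[:,1]-PIV[1])>.022)
q=X[m]; v=PIV-q[:,:2]; an=np.arctan2(v[:,1],v[:,0])-YAW; r=np.hypot(*v.T)
print(len(q)); 
for a,b in((.022,.03),(.03,.04),(.04,.05),(.05,.06)):
    k_=(r>=a)&(r<b); print(a,k_.sum(),np.sort(an[k_]).round(2)[[0,-1]] if k_.any() else '', an[k_].mean() if k_.any() else '')
```

```text
[ 0.58738672 -0.27394295  0.15763132] [-10.5  -2.2  -4.9] 11.375
0.4 lateral off mm -3.9904507002416523 zc 0.11623706090812366
0.419 lateral off mm -1.3446524907232462 zc 0.11618402974851051
0.44 lateral off mm 1.596257361681564 zc 0.11618681018628849
118
0.022 45 [-0.01  0.92] 0.4469704372338282
0.03 53 [0.11 0.77] 0.43092541391650446
0.04 17 [0.18 0.7 ] 0.4790014887237736
0.05 0
```

Call:
arm_command(targets=[[[0,0.001,0.001,0,0,0],[0,0.001,0.001,0,0,0],[0,0,0,0,0,0]]])

```text
clock: 11.8
position: [0.5874, -0.274, 0.1549]
ee_rot: [-1.718, 1.821, -0.752]
force: [-11.2, -1.3, -5.0]
width: 0.981
gripper_force: 5.6
```

Call:
arm_command(targets=[[[0,0.001,0.001,0,0,0],[0,0.001,0.001,0,0,0],[0,0.001,0.001,0,0,0],[0,0,0,0,0,0]]])

```text
clock: 12.3
position: [0.5874, -0.274, 0.1507]
ee_rot: [-1.718, 1.821, -0.752]
force: [-11.4, -1.6, -4.3]
width: 0.982
gripper_force: 5.5
```

Call:
arm_command(targets=[[[0,0.0014,0.0014,0,0,0],[0,0.0014,0.0014,0,0,0],[0,0.0014,0.0014,0,0,0],[0,0,0,0,0,0]]])

```text
clock: 12.8
position: [0.5883, -0.274, 0.1455]
ee_rot: [-1.717, 1.819, -0.753]
force: [-9.0, -1.8, -3.9]
width: 0.977
gripper_force: 4.6
```

Run:
```python
from ik import *
p,M,o=now(); q=o['joints']; print(p,q.round(2),o['force'].round(1),o['clock'])
f=p-M[:,2]*.001+M[:,1]*.0545; a=YAW+.419; n=np.array([np.cos(a),np.sin(a),0]); c=np.r_[PIV,0]-.14*n
t=-((f-c)@n)/(M[:,2]@n); x=f+t*M[:,2]; print('lat',(x-c)@np.array([-n[1],n[0],0])*1e3,'zc',x[2],'past',.02-t)
```

```text
[ 0.58833406 -0.27400029  0.14553488] [ 0.05  0.51  0.64  2.28  4.23  0.7  -0.78] [-9.  -1.8 -3.9] 12.8
lat -1.3640950249536723 zc 0.10504659944446025 past 0.016165911196442645
```

Call:
arm_command(targets=[[[0,0.0014,0.0014,0,0,0],[0,0.0014,0.0014,0,0,0],[0,0.0014,0.0014,0,0,0],[0,0,0,0,0,0]]])

```text
clock: 13.3
position: [0.5908, -0.2727, 0.1409]
ee_rot: [-1.716, 1.813, -0.754]
force: [-1.3, -1.2, -0.4]
width: 0.98
gripper_force: 0.5
```

```bash
cat > st.py <<'E'
from ik import *
p,M,o=now(); q=o['joints']; print(p,q.round(2),o['force'].round(1),o['clock'])
f=p-M[:,2]*.001+M[:,1]*.0545; a=YAW+.419; n=np.array([np.cos(a),np.sin(a),0]); c=np.r_[PIV,0]-.14*n
t=-((f-c)@n)/(M[:,2]@n); x=f+t*M[:,2]; print('lat',(x-c)@np.array([-n[1],n[0],0])*1e3,'zc',x[2],'past',.02-t)
E
python3 st.py
```

```text
[ 0.59082469 -0.27273698  0.1409371 ] [ 0.05  0.52  0.64  2.29  4.21  0.71 -0.76] [-1.3 -1.2 -0.4] 13.3
lat 0.006578834808565927 zc 0.1032445984846536 past 0.02034379686791684
```

Call:
arm_command(targets=[[[0,0.0018,0.0018,0,0,0],[0,0,-0.006,0,0,0],[0,0,-0.01,0,0,0],[0,0,-0.01,0,0,0],[0,0,-0.01,0,0,0],[0,0,-0.01,0,0,0],[0,0,-0.01,0,0,0],[0,0,0,0,0,0]]])

```text
clock: 14.3
position: [0.55, -0.2706, 0.1781]
ee_rot: [-1.716, 1.814, -0.754]
force: [0.8, -0.7, -0.5]
width: 0.981
gripper_force: 0.0
```

```bash
python3 st.py
```

```text
[ 0.55004825 -0.27055189  0.17812205] [ 0.06  0.39  0.66  2.33  4.34  0.66 -0.82] [ 0.8 -0.7 -0.5] 14.3
lat -0.058951240747191 zc 0.09974831839591908 past -0.03734130172707156
```

Call:
arm_command(targets=[[[0,-0.007,-0.014,0,0,0],[0,-0.01,-0.01,0,0,0],[0,-0.01,-0.01,0,0,0],[0,-0.01,-0.01,0,0,0],[-0.01,-0.01,-0.01,0,0,0],[-0.03,0,0,0,0,0],[-0.03,0,0,0,0,0],[-0.03,0,0,0,0,0],[-0.03,0,0,0,0,0],[0,0,0,0,0,0]]])

```text
clock: 15.55
position: [0.5529, -0.1346, 0.222]
ee_rot: [-1.712, 1.814, -0.746]
force: [0.6, -0.5, 0.2]
width: 0.977
gripper_force: 0.0
```

Run:
```python
from h import *
p,M,o=now(); print(p,o['joints'].round(2),o['force'].round(1),o['clock'])
g=cam('top'); s=cam('scene')
a=cv2.resize(g['pixels'][120:300,260:400,::-1],(420,540),interpolation=cv2.INTER_CUBIC); b=cv2.resize(s['pixels'][165:305,255:380,::-1],(375,420),interpolation=cv2.INTER_CUBIC)
c=np.zeros((540,795,3),np.uint8); c[:,:420]=a; c[:420,420:]=b; cv2.imwrite('pics/f.png',c)
```

```text
[ 0.55293217 -0.13464803  0.22198022] [ 0.27  0.15 -0.05  2.39  3.71  0.21 -0.44] [ 0.6 -0.5  0.2] 15.55
```

View pics/f.png

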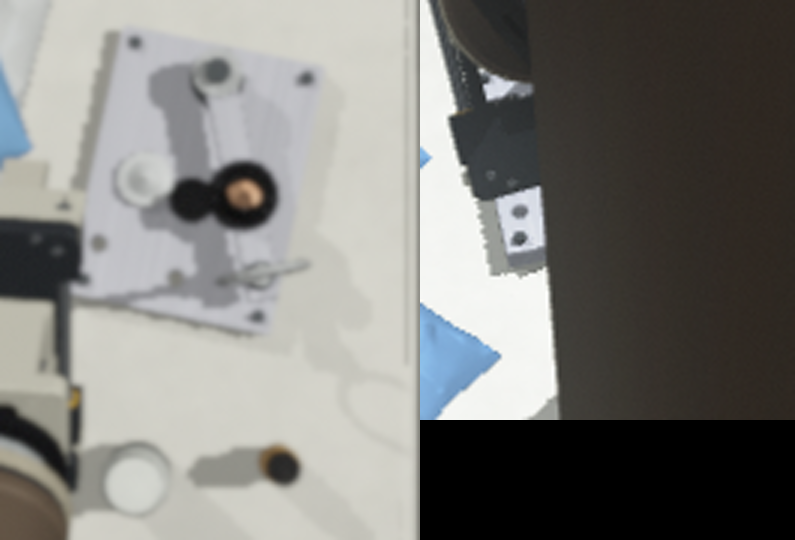

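Top view: the loupe at (244,194) is centred over the coppery cone. The ring runs from (218,283) to (310,263), with the vial, bottle and silvery cone unmoved. I'll check that the pin is home from the ring's height.

Run:
```python
from h import *
g=dict(np.load('top.npz')); W=cloud(g); W0=np.load('Wt.npy')
def top(W,c):
    X=W.reshape(-1,3); X=X[np.hypot(X[:,0]-c[0],X[:,1]-c[1])<.045]; X=X[(X[:,2]<.17)]; return np.sort(X[:,2])[-12:].round(4)
print(top(W0,(.5507,-.2127))); print(top(W,(.552,-.271)))
e=ray(g,np.array([[218,283],[310,263],[264,273]])/3+[260,120]-.3,.098); print(e.round(4)); 
for x in e: v=PIV-x[:2]; print(np.arctan2(v[1],v[0])-YAW,np.hypot(*v))
l=ray(g,np.array([[244,194]])/3+[260,120]-.3,.078)[0]; v=PIV-l[:2]; print('loupe',np.arctan2(v[1],v[0])-YAW,np.hypot(*v))
```

```text
[0.1288 0.129  0.1291 0.1294 0.1296 0.13   0.1302 0.1302 0.1303 0.1306
 0.131  0.1311]
[0.1289 0.129  0.1291 0.1291 0.1293 0.1293 0.1296 0.13   0.1301 0.1305
 0.1306 0.1312]
[[ 0.544  -0.2412  0.098 ]
 [ 0.5571 -0.2994  0.098 ]
 [ 0.5505 -0.2703  0.098 ]]
0.20687092525261602 0.1440369445938268
0.6243890884336121 0.1439817922679304
0.41541955616528814 0.1408801377156445
loupe 0.4101012429989043 0.08724228806900577
```

The ring top is at 0.130 m both before and after, so the pin is home. The arm angle reads about 0.415 rad, and the robot is clear.

```bash
python3 -c "
from cell import arm
print(arm.sign_off())"
```

```text
the job is handed in; nothing more can be done
None
```

The job is handed in: the loupe is over the smaller (coppery) cone, the pin is back at its home height in that hole (arm at about 0.415 rad), the cones, vial and bottle look unmoved, and the robot is clear after about 16 s.

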